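Knock the lock pin home beside the marble relief

ROBOT

A 6-joint arm with a two-finger parallel gripper is mounted at the origin on the work surface. World frame = base frame: x ahead of the robot, y to its left, z up, the work surface at z = 0. Lengths are in mm, angles in rad, forces in N, time in s.
With the tool pointing down it reaches from about 425 to 925 mm from the base axis. Payload 12.5 kg.
Tool frame: the origin (TCP) lies midway between the tips of the shut fingers; the grasp point (between the pads) lies behind it (ctrl.tcp_to_grasp is the z of the grasp point in the tool frame, in mm); z points along the fingers, y is the line along which they close (so a half turn about z gives the same grasp; the last joint's range is limited). The gripper opens to 85 mm and grips with 20 to 120 N. Pads are 22 mm wide; open, the fingers measure 114 mm over their backs; the gripper's body (76 mm by 85 mm) begins 54 mm behind the grasp point. The pads swing forward as they close: fully open they stand 13 mm farther back than shut.
Start: joints at [1.199, 0.491, 1.559, -0, 1.092, -0.106], TCP at [164.159, 603.076, 198.227] pointing down, gripper open.
Joint ranges: [-3.1, 3.1], [-0.84, 2.19], [0.05, 2.79], [-1.13, 4.28], [0.06, 2.93], [-2.69, 2.69]. Speed limits (rad/s): [2.22, 2.22, 2.79, 3.14, 3.14, 3.14].

INTERFACE

Orientations are given as [roll, pitch, yaw] about the fixed x, y, z axes, in that order (R = Rz(yaw) Ry(pitch) Rx(roll)).
In Python, from workcell import monitor, imaging, hand_in, ctrl gives the robot as it stands.
- The arm moves only by the tool drive_tool, never from a script. Its argument "rows" is one flat list of numbers, 4 for each row, row after row: the shift along the tool's x, y, z normalised to -1 to 1, where 1 is 0.25 m, then the turn about the tool's z normalised to -1 to 1, where 1 is 30 degrees. A call has 1 to 10 rows; each row shifts and turns the commanded pose from where the row before left it, along the tool's axes as they then stand; what a row does not reach is not made up. A row lasts 1/12 s, in which the tool goes at most 41.7 mm and 7.16 degrees, less where a joint would pass 70% of its speed; a pose out of reach is approached as far as the arm can. A call with a number of a shift or a turn outside -1 to 1 is refused whole. A call with a gripper value outside its range is refused whole. "jaw" is the opening, from 0 (shut) to 1 (fully open), set as the call begins (left out, the last holds). The fingers move at their own pace and stop on an object; "grip_force" is the grip in N (left out, the last holds). Time passes only in rows, so rows that do not move let the fingers close. It gives the time, the measured TCP pose, the force, the opening and the grip force at its end, in the units of the state.
- monitor.sense(): the state, without advancing time (a new reading comes with each control period).
- imaging.grab_frame(name): name is "side" or "top"; returns a dict with "color" (480x640x3 uint8, red, green, blue), "fx", "fy", "cx", "cy" (pixels), "R" (3x3) and "t" (3): a world point X has camera coordinates R X + t. Camera axes: x right, y down, z forward; pixel columns grow to the right and rows downward; lengths in mm; the calibration is good to about 2 mm. A picture is of the moment at which its call begins. There is no depth.
- hand_in(): hands the job in; it is judged then, once.
Trained networks look in a picture, given as the dict that the camera call returned (one of the last four; its "shot" number tells which), for a name from the list of things; names that differ only in an ending like _2 or _b are one class to them, and where a whole thing is asked for, a point or a joint stands for the part that bears it (a point fixed in the world has none). Each returns a list of dicts, best first, with "confidence" (0 to 1); they miss things now and then, are a little off and sometimes report something else, mostly with a low value. They report only what shows in the picture. A call takes as long as a camera call. They do not tell look-alikes from the thing itself.
- imaging.boxes_of(picture, label): "bbox" ([left, top, right, bottom] in pixels, round what is visible of it).
The state is a dict: "time_s": time; "joint_pos": joint angles; "qd": joint speeds; "joint_efforts": joint torques, N m; "tcp_pos": TCP position; "orientation": TCP orientation; "force": force on the tool from outside, world axes, zero at the start; "wrist_torque": the same for the moment, N m; "gripper_width": finger opening in mm; "finger_force": force on a finger pad.
Only numpy, scipy, OpenCV 4.12 (cv2) and the standard library are available. Lean on these libraries where they do the work, as an engineer would, in place of code of your own. Each camera call takes 0.05 s, during which the arm holds its last target. There are 200 camera calls.

TASK

One of the two steel lock pins that hold the marble relief to the bench still stands up out of its wooden block. Pick up the round wooden mallet, strike that pin with a brisk blow or blows (not a slow push) until it is fully home like the other one, and lay the mallet back in its cradle. Only the mallet may touch the block and its pin, keep mallet and robot off the marble, and leave the other things on the bench where they are.

Things in the scene. Friction and masses are not known exactly. Their poses are not given: they have to be found in the camera images.
- mallet: Round sculptor's mallet of wood, 0.3 to 0.5 kg, 195 mm long, lying level in its cradle. Origin on its axis at the middle of the head; x runs along the axis, the handle points to -x. Head: cylinder of 72 mm diameter, x from -45 to +45 mm. Handle: 26 mm diameter, x from -150 to -45 mm. The round side of the head does the striking. Centre of mass about 13 mm to the handle side of the origin.
- cradle: Fixed wooden cradle for the mallet's head, a 110 x 100 mm board 8 mm thick with two rails along its x at y = +-34 mm (inner faces at +-27 mm, tops 20 mm above the bench). Origin at the centre of its underside on the bench. The mallet rests with its head centre 44 mm above this origin and its axis along the cradle's x.
- slab: Fixed white marble slab with a carved rosette, 150 (x) x 180 (y) x 45 mm, rosette up to 65 mm above the bench. Origin at the centre of its underside on the bench. The two wooden lock blocks stand against its two y ends.
- block_open: Fixed wooden lock block, 90 (x) x 80 (y) x 58 mm with a steel top plate, its axes parallel to the slab's, block centre 135 mm from the slab's centre along the slab's +y or -y. Its pin stands up. Origin at the centre of its underside on the bench; the pin is upright on its z axis.
- block_shut: The same block at the slab's other end; its pin is already home, head top 70 mm above the bench.
- pin (a joint): How far the standing pin has been driven down, m: 0 at full height, 0.030 fully home on its stop; it starts between 0 and 0.006. Stiff sprung pin: it takes about 5 to 7 N to move, and stays where it is left.
- pin_top (a point): Centre of the top of the standing pin's flat steel head (36 mm diameter, 10 mm thick, on a 20 mm shaft). Top is 100 mm above the bench at joint 0, 70 mm when home.
- offcut: Loose marble offcut, 70 x 30 x 35 mm high, beside the cradle (bystander).
- riffler: Loose riffler file, 155 mm long, 12 mm high, along its x, on the other side of the cradle (bystander).
- rasp: Loose rasp, 210 mm long along its y, 24 mm wide, 18 mm high, beyond the slab (bystander).
- chisel: Loose chisel, 170 mm long along its y, 14 mm high, on the robot's side of the slab (bystander).
Mind the look-alikes: they are no part of the job. Leave any blue look-alike of the mallet alone. There is more than one size of the cradle; the job needs the larger.

How it is judged:
By the outcome, as a careful person would: the job done as asked, in the order asked, and still so for the second after the job is handed in, with the robot touching nothing.
It also fails if it takes over 45 s, if anything falls off the work surface, if the arm or the gripper's body presses on something with over 40 N, if the wrist force passes 120 N, or if a joint passes its speed limit or range.

## Working session

There is one attempt and no reset: what is moved stays moved. The work goes in short steps, Python scripts to look and compute and a tool call to move; the robot and the scene stay as the last step left them, time stands still between calls to the robot, and variables do not carry over. Pictures are saved under pics/ and viewed, at most 10 in all, crops included, and the job is handed in when it is done.

Besides the shell and the picture viewer there is one more tool, called by a JSON object that holds its "name" and its "arguments", one argument or row to a line. drive_tool: Moves the arm, as the interface text tells. Its arguments: {"type":"object","properties":{"rows":{"type":"array"},"jaw":{"type":"number"},"grip_force":{"type":"number"}},"required":["rows"]}

```bash
mkdir -p pics; ls; cat > h.py <<'E'
import numpy as np, cv2
from workcell import monitor, imaging, hand_in, ctrl
def proj(f,X):
    c=np.array(f["R"])@np.array(X,float)+np.array(f["t"]); return np.array([f["fx"]*c[0]/c[2]+f["cx"],f["fy"]*c[1]/c[2]+f["cy"]])
def ray(f,u,v):
    R=np.array(f["R"]);d=R.T@np.array([(u-f["cx"])/f["fx"],(v-f["cy"])/f["fy"],1]);return -R.T@np.array(f["t"]),d/np.linalg.norm(d)
def atz(f,u,v,z):
    o,d=ray(f,u,v);return o+d*(z-o[2])/d[2]
def tri(f,p,g,q):
    o,d=ray(f,*p);a,b=ray(g,*q);s=np.linalg.lstsq(np.c_[d,-b],a-o,rcond=None)[0]
    P,Q=o+d*s[0],a+b*s[1];return (P+Q)/2,np.linalg.norm(P-Q)
E
python3 - <<'E'
from h import *
s=monitor.sense();print(s,ctrl.tcp_to_grasp)
for n in("top","side"):
    f=imaging.grab_frame(n);cv2.imwrite(f"pics/{n}1.png",f["color"][:,:,::-1]);print(n,[f[k] for k in("fx","cx","cy","R","t")])
    for l in "mallet cradle slab block_open block_shut pin pin_top offcut riffler rasp chisel".split():
        try: print(l,[(np.round(b["bbox"]).tolist(),round(b["confidence"],2)) for b in imaging.boxes_of(f,l)][:4])
        except Exception as e: print(l,e)
E
```

```text
pics
{'time_s': 0.0, 'joint_pos': array([ 1.19945772e+00,  4.91572583e-01,  1.55946987e+00,  4.34610838e-05,
        1.09170603e+00, -1.05590208e-01]), 'qd': array([0.00040573, 0.00039611, 0.00111192, 0.00036415, 0.00025846,
       0.00129505]), 'joint_efforts': array([-1.63671524e-03, -6.18451166e+01, -2.61599225e+01, -2.06811524e-04,
        3.96837146e-03,  6.54239116e-07]), 'tcp_pos': array([164.00631764, 602.81452833, 197.61264106]), 'orientation': array([-3.14044732e+00, -1.60147733e-04,  2.87582410e+00]), 'force': array([ 0.16176689, -0.03182319, -0.51634761]), 'wrist_torque': array([ 0.02913642, -0.01604478, -0.02530301]), 'finger_force': 0.0, 'gripper_width': 85.55403304345779} -18.700000000000003
top [453.2049567290955, 311.72308488183603, 251.0934756515556, array([[-0.00615091, -0.99997623,  0.0031155 ],
       [-0.99016658,  0.00565507, -0.13977895],
       [ 0.13975801, -0.00394464, -0.99017783]]), array([-20.58623087, 541.77276863, 947.06365022])]
mallet [([465.0, 256.0, 522.0, 345.0], 0.83), ([380.0, 201.0, 428.0, 294.0], 0.77)]
cradle [([373.0, 215.0, 429.0, 260.0], 0
[... 610 characters left out ...]
5378726, -0.49011177]]), array([ 535.68568502,  161.54317618, 1024.14895774])]
mallet [([297.0, 198.0, 378.0, 230.0], 0.71), ([349.0, 179.0, 427.0, 205.0], 0.58)]
cradle [([232.0, 247.0, 271.0, 271.0], 0.57), ([302.0, 217.0, 346.0, 237.0], 0.55)]
slab [([236.0, 279.0, 338.0, 368.0], 0.8), ([239.0, 339.0, 305.0, 397.0], 0.17)]
block_open [([278.0, 244.0, 334.0, 288.0], 0.7)]
block_shut [([237.0, 339.0, 305.0, 399.0], 0.77)]
pin [([298.0, 244.0, 316.0, 265.0], 0.72), ([300.0, 200.0, 378.0, 229.0], 0.44)]
pin_top [([296.0, 246.0, 314.0, 268.0], 0.6)]
offcut [([295.0, 231.0, 330.0, 250.0], 0.81)]
riffler [([265.0, 210.0, 302.0, 218.0], 0.51)]
rasp []
chisel [([339.0, 299.0, 368.0, 360.0], 0.61)]
```

```bash
python3 - <<'E'
import cv2
a=cv2.imread("pics/top1.png");b=cv2.imread("pics/side1.png")
cv2.imwrite("pics/topc.png",cv2.resize(a[150:360,130:530],None,fx=2,fy=2,interpolation=cv2.INTER_CUBIC))
cv2.imwrite("pics/sidec.png",cv2.resize(b[160:410,210:450],None,fx=2.4,fy=2.4,interpolation=cv2.INTER_CUBIC))
E
```

```text
(no output)
```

View pics/topc.png

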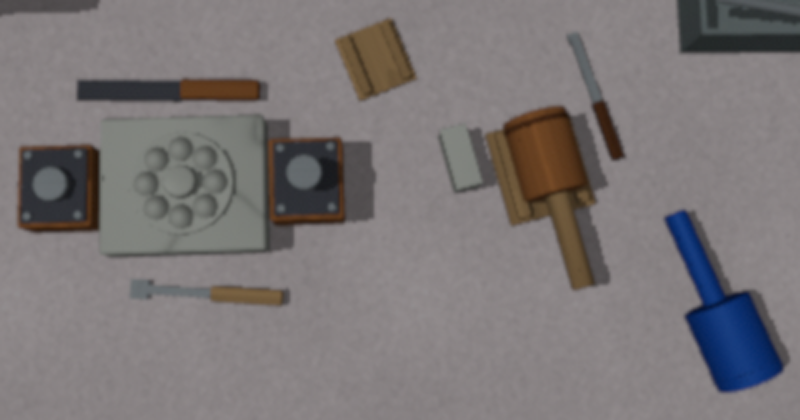

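View pics/sidec.png

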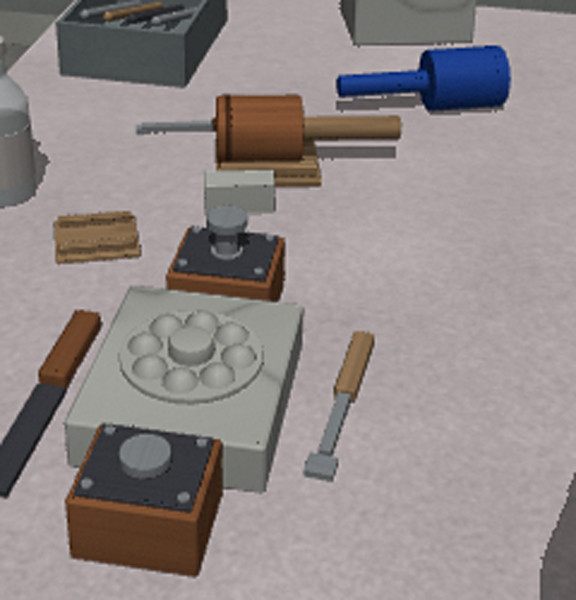

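The top view shows two mallet candidates. The brown one lies in a cradle at about (404,248), and the blue look-alike is at (493,300). There are also two cradles: the large one at (401,240) under the brown mallet, and a small empty one at (317,181). The job needs the brown mallet and the large cradle. The raised pin is at top (282,236) / side (305,252), on the block at the slab's -y end. I'll fit the axes from both views and check them with an overlay.

```bash
cat > fit.py <<'E'
from h import *
from scipy.optimize import least_squares
T=imaging.grab_frame("top");S=imaging.grab_frame("side")
print("junction",tri(T,(411.5,249.5),S,(336.3,213.3)),"end",tri(T,(421,293),S,(376.7,212.9)))
print("pin",tri(T,(282,235.8),S,(304.3,251)))
def mask(f):
    h=cv2.cvtColor(f["color"],cv2.COLOR_RGB2HSV);return ((h[...,1]>70)&(h[...,0]<25)&(h[...,2]>50)).astype(np.uint8)
# silhouette render for mallet(x,y,z,yaw)
def pts(x,y,z,w,x0,x1,r):
    a=np.linspace(0,2*np.pi,24);P=[]
    for e in(x0,x1): P+=[(e,r*np.cos(t),r*np.sin(t)) for t in a]
    P=np.array(P);c,s=np.cos(w),np.sin(w);return P@np.array([[c,-s,0],[s,c,0],[0,0,1]]).T+[x,y,z]
def hulls(f,p): return [cv2.convexHull(np.array([proj(f,q) for q in pts(*p,*g)],np.float32)) for g in((-45,45,36),(-150,-45,13))]
def draw(f,p,k=4,off=(0,0),sz=None):
    im=cv2.resize(f["color"],None,fx=k,fy=k,interpolation=cv2.INTER_CUBIC)[:,:,::-1].copy()
    for h in hulls(f,p): cv2.polylines(im,[np.int32((h+.5)*k)],True,(0,255,0),1)
    return im
E
python3 - <<'E'
from fit import *
for f,n,c in((T,"t",(402,248)),(S,"s",(320,213))):
    # head pixels: orange-brown saturated
    h=cv2.cvtColor(f["color"],cv2.COLOR_RGB2HSV);
    for p in [(c[0],c[1])]: print(n,h[int(p[1]),int(p[0])])
print("handle",cv2.cvtColor(T["color"],cv2.COLOR_RGB2HSV)[275,417],"cradle",cv2.cvtColor(T["color"],cv2.COLOR_RGB2HSV)[240,381],"bench",cv2.cvtColor(T["color"],cv2.COLOR_RGB2HSV)[320,400])
E
```

```text
junction (array([ 546.57062505, -240.3043372 ,   40.06368391]), np.float64(5.873780045527778)) end (array([ 448.5151586 , -256.1591402 ,   45.30169535]), np.float64(1.1439707229032718))
pin (array([567.35754439,  37.75029714,  90.23070511]), np.float64(1.5914195076066677))
t [ 15 170  51]
s [ 12 154 121]
handle [ 17 117 105] cradle [ 17 115 104] bench [175  11 137]
```

```bash
python3 - <<'E'
from fit import *
from scipy.optimize import minimize
K=4
def prep(f,roi):
    x0,y0,x1,y1=roi;h=cv2.cvtColor(f["color"],cv2.COLOR_RGB2HSV)
    sat=((h[...,1]>60)&(h[...,0]<25))[y0:y1,x0:x1].astype(np.uint8)
    hd=((h[...,1]>135)&(h[...,0]<20))[y0:y1,x0:x1].astype(np.uint8)
    up=lambda m:cv2.resize(m*255,None,fx=K,fy=K,interpolation=cv2.INTER_LINEAR)>127
    return up(sat),up(hd)
R={"t":(T,(370,190,440,300)),"s":(S,(270,180,390,245))}
M={k:prep(*v) for k,v in R.items()}
def cost(p,show=False):
    c=0
    for k,(f,(x0,y0,x1,y1)) in R.items():
        sat,hd=M[k];H=hulls(f,p);m=[]
        for h in H:
            im=np.zeros(sat.shape,np.uint8);cv2.fillPoly(im,[np.int32(((h-[x0,y0]+.5)*K)*16)],1,shift=4);m.append(im>0)
        # union must be brown; head pixels must be in head hull; 
        u=m[0]|m[1]
        d=(u&~sat).sum()+ (hd&~m[0]).sum()*1.0+(m[0]&~hd).sum()
        if show: print(k,(u&~sat).sum(),(hd&~m[0]).sum(),(m[0]&~hd).sum(),m[0].sum())
        c+=d
    return c
best=None
for z in(40,44,48):
    p0=np.array([590,-233.,z,np.arctan2(15.9,98)])
    r=minimize(cost,p0,method="Nelder-Mead",options=dict(initial_simplex=[p0]+[p0+np.eye(4)[i]*[10,10,8,.1][i] for i in range(4)],maxiter=400))
    print(np.round(r.x,3),r.fun)
    if best is None or r.fun<best.fun: best=r
cost(best.x,True)
a=draw(T,best.x)[190*4:300*4,365*4:445*4];b=draw(S,best.x)[175*4:250*4,265*4:385*4]
H=a.shape[0];b=np.pad(b,((0,H-b.shape[0]),(0,0),(0,0)))
# pin crops x8
pt=cv2.resize(T["color"][222:252,264:304],None,fx=8,fy=8,interpolation=cv2.INTER_CUBIC)[:,:,::-1]
print(a.shape,b.shape)
cv2.imwrite("pics/fit.png",np.hstack([a,b])[:600])
ps=cv2.resize(S["color"][238:278,275:325],None,fx=8,fy=8,interpolation=cv2.INTER_CUBIC)[:,:,::-1]
pt=np.pad(pt,((0,80),(0,0),(0,0)));cv2.imwrite("pics/pin.png",np.hstack([pt,ps]))
E
```

```text
junction (array([ 546.57062505, -240.3043372 ,   40.06368391]), np.float64(5.873780045527778)) end (array([ 448.5151586 , -256.1591402 ,   45.30169535]), np.float64(1.1439707229032718))
pin (array([567.35754439,  37.75029714,  90.23070511]), np.float64(1.5914195076066677))
[ 5.92889e+02 -2.20658e+02  4.39150e+01  2.56000e-01] 8422.0
[ 5.93727e+02 -2.21451e+02  4.36990e+01  2.43000e-01] 8502.0
[ 5.93248e+02 -2.20733e+02  4.39410e+01  2.53000e-01] 8260.0
t 1352 1993 2043 24076
s 1055 335 1482 16711
(440, 320, 3) (440, 480, 3)
```

View pics/fit.png

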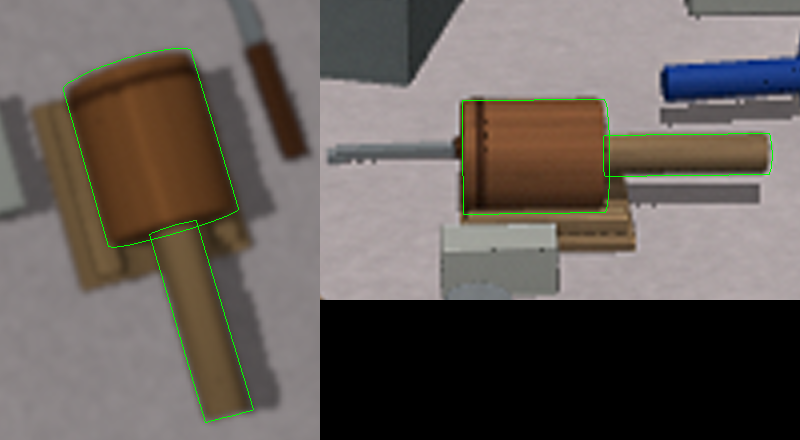

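View pics/pin.png

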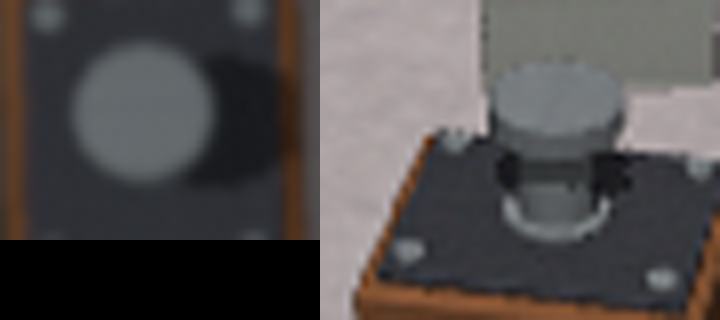

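The overlay matches the brown mallet in both views: head (593,-221,44), yaw 0.253, handle toward -x. It rests in the large cradle. The pin-head centre is at top (281.5,235.5) and side (304.4,249.1).

```bash
python3 - <<'E'
from h import *
T=imaging.grab_frame("top");S=imaging.grab_frame("side")
print(tri(T,(281.5,235.5),S,(304.4,249.1)), atz(T,281.5,235.5,97),atz(S,304.4,249.1,97))
# bystanders near the path
for n,p,z in(("offcut",(361,230),35),("riffler tip lo",(440,228),12),("chisel",(235,297),14),("rosette",(219,240),65)): print(n,atz(T,*p,z))
w=.253;u=np.array([np.cos(w),np.sin(w)]);m=np.array([593.2,-220.9])
for d in(85,90): print("grasp",d,m-d*u)
s=monitor.sense();print(s["tcp_pos"],s["orientation"])
E
```

```text
(array([567.0350817 ,  38.4574566 ,  95.26976356]), np.float64(1.4589221838512587)) [565.99368865  38.25268439  97.        ] [567.14029544  41.11002973  97.        ]
offcut [ 588.23337262 -132.29990099   35.        ]
riffler tip lo [ 596.14980606 -312.85219091   12.        ]
chisel [444.24719228 145.12379045  14.        ]
rosette [562.71216432 172.70550549  65.        ]
grasp 85 [ 510.90590268 -242.1763142 ]
grasp 90 [ 506.06507342 -243.4278621 ]
[164.17009647 603.07000125 198.25101768] [3.14147382e+00 1.96920885e-05 2.87575383e+00]
```

```bash
cat > plan.py <<'E'
from h import *
def plan(wps,dec=3):
    """wps: list of (xyz,yaw) absolute world poses (tool down), from present pose; prints flat rows"""
    s=monitor.sense();p=np.array(s["tcp_pos"]);y=s["orientation"][2];out=[]
    for q,w in wps:
        d=np.array(q)-p;c,sn=np.cos(y),np.sin(y)
        t=np.array([c*d[0]+sn*d[1], sn*d[0]-c*d[1], -d[2]])
        dy=(w-y+np.pi)%(2*np.pi)-np.pi
        r=np.round(np.r_[t/250,-dy/np.radians(30)],dec)
        if np.linalg.norm(r[:3]*250)>41.7 or abs(r[3])*30>7.16: print("!",np.linalg.norm(r[:3]*250),r[3]*30)
        out.append(r);t=r[:3]*250
        p=p+[c*t[0]+sn*t[1],sn*t[0]-c*t[1],-t[2]];y-=r[3]*np.radians(30)
    for i in range(0,len(out),10): print(", ".join("%g"%v for r in out[i:i+10] for v in r))
    return p,y
def line(q,w,n):
    s=monitor.sense();p=np.array(s["tcp_pos"]);y=s["orientation"][2];dy=(w-y+np.pi)%(2*np.pi)-np.pi
    return [(p+(np.array(q)-p)*i/n,y+dy*i/n) for i in range(1,n+1)]
E
python3 - <<'E'
from plan import *
n=30;r0,a0=np.hypot(164.2,603.1),np.arctan2(603.1,164.2);r1,a1=np.hypot(511,-242.2),np.arctan2(-242.2,511)
w=[]
for i in range(1,n+1):
    k=i/n;r=r0+(r1-r0)*k;a=a0+(a1-a0)*k;w.append(((r*np.cos(a),r*np.sin(a),198.25),2.87575+(.253-2.87575)*k))
print(plan(w))
E
```

```text
-0.145, -0.012, 0, 0.167, -0.145, -0.008, 0, 0.167, -0.145, -0.004, 0, 0.167, -0.144, 0.001, 0, 0.167, -0.144, 0.004, 0, 0.167, -0.143, 0.009, 0, 0.167, -0.142, 0.013, 0, 0.167, -0.141, 0.017, 0, 0.167, -0.141, 0.021, 0, 0.167, -0.139, 0.025, 0, 0.167
-0.138, 0.029, 0, 0.167, -0.136, 0.033, 0, 0.167, -0.136, 0.036, 0, 0.167, -0.133, 0.041, 0, 0.167, -0.132, 0.044, 0, 0.167, -0.131, 0.048, 0, 0.167, -0.128, 0.051, 0, 0.166, -0.126, 0.055, 0, 0.167, -0.125, 0.058, 0, 0.167, -0.122, 0.061, 0, 0.167
-0.12, 0.065, 0, 0.167, -0.117, 0.068, 0, 0.167, -0.116, 0.072, 0, 0.167, -0.112, 0.074, 0, 0.167, -0.11, 0.077, 0, 0.167, -0.108, 0.08, 0, 0.167, -0.105, 0.083, 0, 0.167, -0.101, 0.086, 0, 0.167, -0.1, 0.088, 0, 0.167, -0.096, 0.091, 0, 0.167
(array([ 510.92193345, -242.23499149,  198.25101768]), np.float64(0.2530475636076005))
```

{"name": "drive_tool", "arguments": {
  "rows": [-0.145,-0.012,0,0.167,-0.145,-0.008,0,0.167,-0.145,-0.004,0,0.167,-0.144,0.001,0,0.167,-0.144,0.004,0,0.167,-0.143,0.009,0,0.167,-0.142,0.013,0,0.167,-0.141,0.017,0,0.167,-0.141,0.021,0,0.167,-0.139,0.025,0,0.167],
  "jaw": 1
}}

```text
time_s: 2.33
tcp_pos: [455.3, 398.8, 198.2]
orientation: [3.141, -0.0, 1.997]
force: [0.4, 0.1, 0.6]
gripper_width: 85.3
finger_force: 0.0
```

{"name": "drive_tool", "arguments": {
  "rows": [-0.138,0.029,0,0.167,-0.136,0.033,0,0.167,-0.136,0.036,0,0.167,-0.133,0.041,0,0.167,-0.132,0.044,0,0.167,-0.131,0.048,0,0.167,-0.128,0.051,0,0.166,-0.126,0.055,0,0.167,-0.125,0.058,0,0.167,-0.122,0.061,0,0.167]
}}

```text
time_s: 3.17
tcp_pos: [579.9, 79.9, 198.2]
orientation: [3.141, -0.0, 1.123]
force: [1.1, 0.7, -0.3]
gripper_width: 85.5
finger_force: 0.0
```

{"name": "drive_tool", "arguments": {
  "rows": [-0.12,0.065,0,0.167,-0.117,0.068,0,0.167,-0.116,0.072,0,0.167,-0.112,0.074,0,0.167,-0.11,0.077,0,0.167,-0.108,0.08,0,0.167,-0.105,0.083,0,0.167,-0.101,0.086,0,0.167,-0.1,0.088,0,0.167,-0.096,0.091,0,0.167]
}}

```text
time_s: 4.0
tcp_pos: [510.3, -243.8, 198.2]
orientation: [3.141, -0.0, 0.249]
force: [0.3, -0.3, -0.8]
gripper_width: 85.4
finger_force: 0.0
```

{"name": "drive_tool", "arguments": {
  "rows": [0,0,0,0,0,0,0,0]
}}

```text
time_s: 4.17
tcp_pos: [510.3, -243.5, 198.2]
orientation: [-3.142, -0.0, 0.251]
force: [0.5, 1.2, 0.5]
gripper_width: 85.1
finger_force: 0.0
```

{"name": "drive_tool", "arguments": {
  "rows": [0.004,-0.004,0.12,0,0,0,0.12,0,0,0,0.12,0,0,0,0.12,0,0,0,0.1,0,0,0,0.06,0,0,0,0.04,0,0,0,0.02,0,0,0,0,0]
}}

```text
time_s: 4.92
tcp_pos: [511.9, -240.3, 22.7]
orientation: [-3.141, 0.0, 0.254]
force: [0.3, 0.5, 0.8]
gripper_width: 85.9
finger_force: 0.0
```

{"name": "drive_tool", "arguments": {
  "rows": [0,0,0,0,0,0,0,0,0,0,0,0,0,0,0,0,0,0,0,0,0,0,0,0,0,0,0,0,0,0,0,0],
  "jaw": 0,
  "grip_force": 120
}}

```text
time_s: 5.58
tcp_pos: [511.8, -241.1, 23.4]
orientation: [3.141, -0.0, 0.253]
force: [-0.8, -0.4, 2.8]
gripper_width: -0.3
finger_force: 1.5
```

The gripper closed to 0 mm without holding the handle, so I'll look.

```bash
python3 - <<'E'
from h import *
s=monitor.sense();print(s["gripper_width"],s["finger_force"],s["tcp_pos"],s["orientation"])
T=imaging.grab_frame("top");S=imaging.grab_frame("side")
a=cv2.resize(T["color"][190:310,360:460],None,fx=4,fy=4)[:,:,::-1]
b=cv2.resize(S["color"][130:250,280:380],None,fx=4,fy=4)[:,:,::-1]
cv2.imwrite("pics/g.png",np.hstack([a,b]))
E
```

```text
-0.2768334910355 1.462518386542797 [ 511.8188172  -241.11581144   23.41441958] [ 3.14127870e+00 -4.34882524e-04  2.53057204e-01]
```

View pics/g.png

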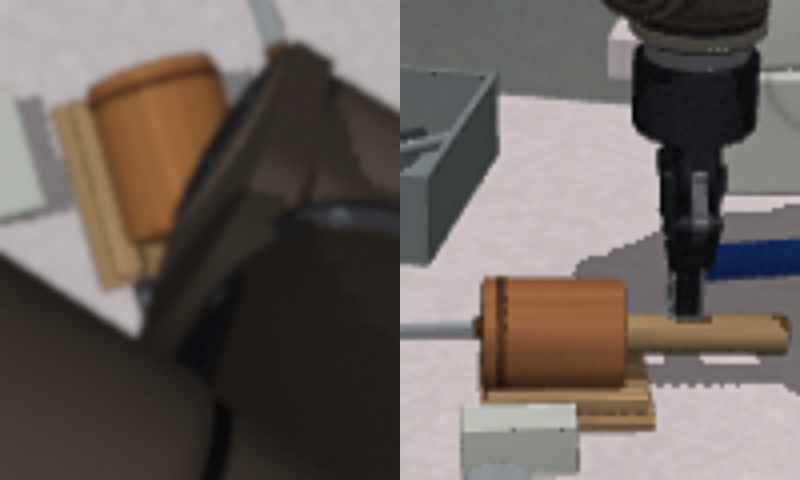

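The side view shows the finger tips ending at the top edge of the handle, around (352,209). I need to know whether they are behind the handle or above it.

```bash
python3 - <<'E'
from h import *
S=imaging.grab_frame("side");T=imaging.grab_frame("top")
s=monitor.sense();p=s["tcp_pos"];print(p,proj(S,p),proj(T,p),proj(S,p+[0,0,50]))
for d in(45,80,85,150):
    g=np.array([593.2-d*np.cos(.253),-220.9-d*np.sin(.253),44]);print(d,g,proj(S,g),proj(T,g))
print(atz(S,352.5,209.5,23), s["joint_pos"])
i=cv2.resize(S["color"][170:240,310:390],None,fx=8,fy=8,interpolation=cv2.INTER_CUBIC)[:,:,::-1];
for q in(p,p+[0,0,60]):
    c=(proj(S,q)-[310,170]+.5)*8;cv2.circle(i,tuple(np.int32(c)),4,(0,255,0),-1)
cv2.imwrite("pics/g2.png",i)
E
```

```text
[ 511.72208283 -241.0587577    23.3198307 ] [350.66881133 220.5714119 ] [410.59806377 264.94732948] [351.50620646 203.03937405]
45 [ 549.63253671 -232.16393105   44.        ] [335.73639536 213.41392503] [407.94496186 246.51250917]
80 [ 515.74673193 -240.92476631   44.        ] [349.43961436 213.25998518] [412.5707314  262.03919514]
85 [ 510.90590268 -242.1763142    44.        ] [351.39458329 213.23802336] [413.23519399 264.26950555]
150 [ 447.97512237 -258.44643683   44.        ] [376.74947203 212.95319045] [421.95718763 293.54542489]
[ 516.58132844 -305.24825799   23.        ] [-5.57028538e-01  6.40963894e-01  1.86068323e+00  7.17882681e-05
  6.39740420e-01  7.60598904e-01]Traceback (most recent call last):
  File "<stdin>", line 9, in <module>
cv2.error: OpenCV(4.12.0) :-1: error: (-5:Bad argument) in function 'circle'
> Overload resolution failed:
>  - Layout of the output array img is incompatible with cv::Mat
>  - Expected Ptr<cv::UMat> for argument 'img'
```

```bash
python3 - <<'E'
from h import *
S=imaging.grab_frame("side");T=imaging.grab_frame("top")
p=monitor.sense()["tcp_pos"]
def mk(f,x,y):
    i=np.ascontiguousarray(cv2.resize(f["color"][y:y+75,x:x+50],None,fx=8,fy=8,interpolation=cv2.INTER_CUBIC)[:,:,::-1])
    for q in(p,p+[0,0,60]):
        c=(proj(f,q)-[x,y]+.5)*8;cv2.circle(i,(int(c[0]),int(c[1])),3,(0,255,0),-1)
    return i
cv2.imwrite("pics/g2.png",np.hstack([mk(S,325,160),mk(T,388,225)]))
E
```

```text
(no output)
```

View pics/g2.png

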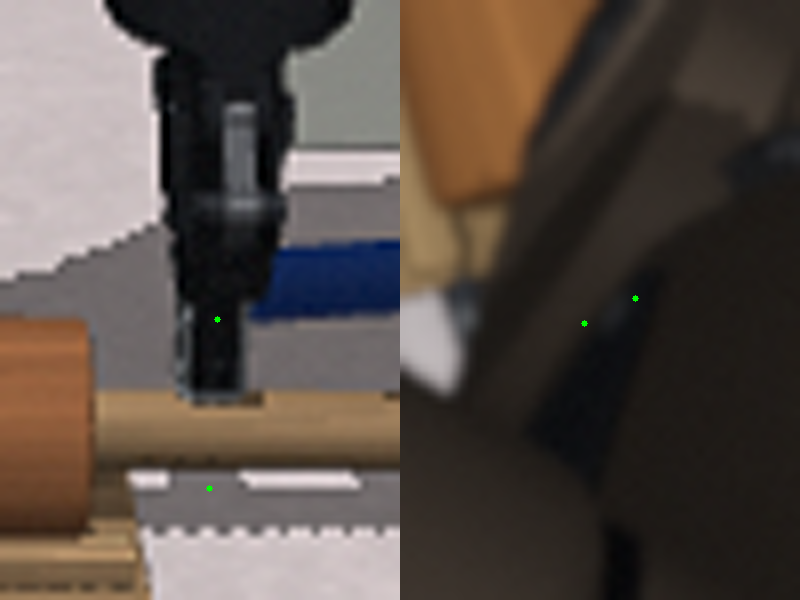

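The tip is visibly resting at the top of the handle, at about z≈56, while the arm reports z=23. I'll raise it and measure the reported-versus-seen offset in free air.

{"name": "drive_tool", "arguments": {
  "rows": [0,0,-0.04,0,0,0,-0.12,0,0,0,-0.12,0,0,0,-0.12,0,0,0,0,0]
}}

```text
time_s: 6.3
tcp_pos: [513.6, -242.0, 128.8]
orientation: [3.136, -0.005, 0.253]
force: [0.8, -0.1, 0.0]
gripper_width: -0.4
finger_force: 0.0
```

```bash
python3 - <<'E'
from h import *
S=imaging.grab_frame("side");T=imaging.grab_frame("top")
s=monitor.sense();p=s["tcp_pos"];print(p,s["orientation"],s["gripper_width"],proj(S,p),proj(T,p),ctrl.tcp_to_grasp)
def mk(f,x,y):
    i=np.ascontiguousarray(cv2.resize(f["color"][y:y+100,x:x+66],None,fx=6,fy=6,interpolation=cv2.INTER_CUBIC)[:,:,::-1])
    for q in(p,p+[0,0,33]):
        c=(proj(f,q)-[x,y]+.5)*6;cv2.circle(i,(int(c[0]),int(c[1])),3,(0,255,0),-1)
    return i
cv2.imwrite("pics/g3.png",np.hstack([mk(S,320,125),mk(T,380,225)]))
E
```

```text
[ 511.96931255 -241.06794753  124.51831274] [ 3.13996410e+00 -1.71305486e-03  2.53213889e-01] 0.39310543547856974 [352.29885071 184.36888981] [421.81192654 259.21915029] -18.700000000000003
```

View pics/g3.png

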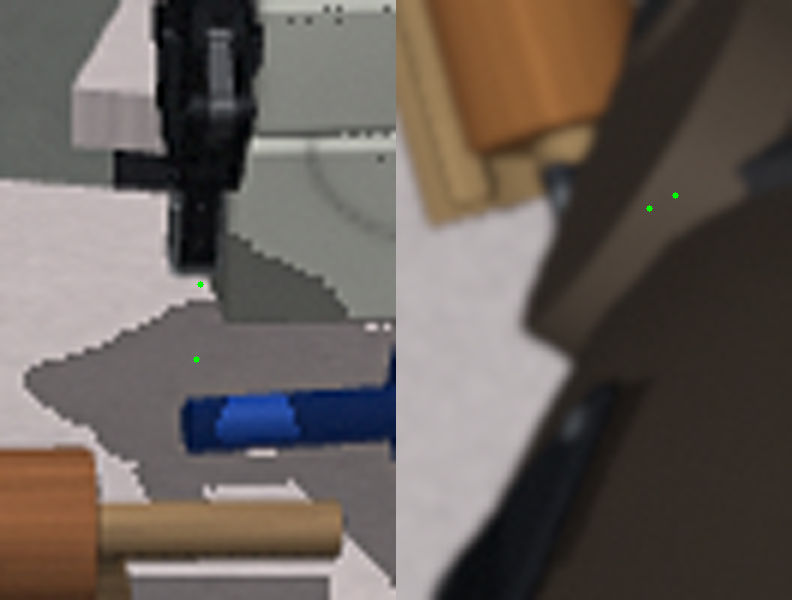

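The seen tip sits about 33 mm above the reported z, consistent with the fingers having closed on top of the handle. I'll open, then go down to reported z of about -6. The open tips stand 13 mm farther back, so this clears the bench either way. Then I'll regrasp and check the width.

{"name": "drive_tool", "arguments": {
  "rows": [0,0,0,0,0,0,0,0,0,0,0,0,0,0,0,0,0,0,0,0,0,0,0,0,0,0,0,0,0,0,0,0],
  "jaw": 1
}}

```text
time_s: 7.07
tcp_pos: [511.7, -241.0, 123.1]
orientation: [-3.141, 0.0, 0.253]
force: [-0.1, -0.1, 0.1]
gripper_width: 85.6
finger_force: 0.0
```

{"name": "drive_tool", "arguments": {
  "rows": [0,0,0.12,0,0,0,0.12,0,0,0,0.1,0,0,0,0.06,0,0,0,0.04,0,0,0,0.03,0,0,0,0.02,0,0,0,0.02,0,0,0,0,0]
}}

```text
time_s: 7.82
tcp_pos: [511.7, -241.0, -4.5]
orientation: [-3.142, -0.0, 0.253]
force: [-1.0, -0.2, 0.2]
gripper_width: 85.6
finger_force: 0.0
```

{"name": "drive_tool", "arguments": {
  "rows": [0,0,0,0,0,0,0,0,0,0,0,0,0,0,0,0,0,0,0,0,0,0,0,0,0,0,0,0,0,0,0,0],
  "jaw": 0,
  "grip_force": 40
}}

```text
time_s: 8.48
tcp_pos: [511.8, -241.1, -4.1]
orientation: [3.141, -0.0, 0.253]
force: [-0.5, -1.1, 3.5]
gripper_width: 25.0
finger_force: 39.4
```

```bash
python3 - <<'E'
from h import *
S=imaging.grab_frame("side")
s=monitor.sense();p=s["tcp_pos"];print(p,s["force"],s["finger_force"],s["gripper_width"])
i=np.ascontiguousarray(cv2.resize(S["color"][150:250,290:390],None,fx=6,fy=6,interpolation=cv2.INTER_CUBIC)[:,:,::-1])
cv2.imwrite("pics/g4.png",i)
E
```

```text
[ 511.75173996 -241.11545953   -4.10908272] [-0.96634583 -1.07284493  5.42687125] 39.44515764713287 24.60628497480565
```

View pics/g4.png

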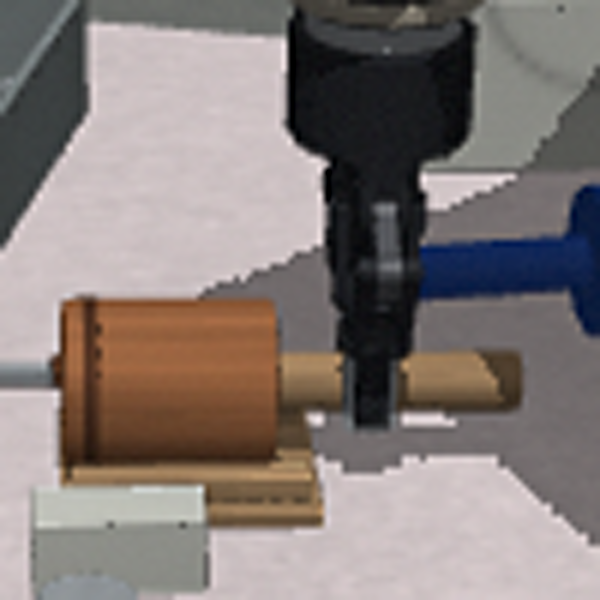

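The handle is held at width 25, with the pads round it. I'll tighten, lift, and carry the mallet at the same yaw to above the pin.

{"name": "drive_tool", "arguments": {
  "rows": [0,0,0,0,0,0,0,0,0,0,-0.02,0,0,0,-0.05,0,0,0,-0.08,0,0,0,-0.11,0,0,0,-0.11,0,0,0,-0.08,0,0,0,-0.04,0,0,0,0,0],
  "jaw": 0,
  "grip_force": 120
}}

```text
time_s: 9.37
tcp_pos: [512.2, -241.2, 119.9]
orientation: [3.14, -0.002, 0.253]
force: [0.2, 0.6, -3.7]
gripper_width: 22.6
finger_force: 118.0
```

{"name": "drive_tool", "arguments": {
  "rows": [0.008,-0.05,0,0,0.016,-0.1,0,0,0.022,-0.144,0,0,0.022,-0.144,0,0,0.022,-0.144,0,0,0.022,-0.144,0,0,0.022,-0.144,0,0,0.014,-0.09,0,0,0.009,-0.071,0,0,0,0,0,0]
}}

```text
time_s: 10.2
tcp_pos: [483.1, 21.7, 116.6]
orientation: [-3.14, 0.003, 0.256]
force: [-0.7, 0.5, -3.2]
gripper_width: 22.7
finger_force: 118.3
```

```bash
python3 - <<'E'
from h import *
S=imaging.grab_frame("side");T=imaging.grab_frame("top")
s=monitor.sense();p=s["tcp_pos"];print(p,s["orientation"],s["force"],s["finger_force"],s["gripper_width"],s["time_s"])
i=np.ascontiguousarray(cv2.resize(S["color"][130:290,240:370],None,fx=3.5,fy=3.5,interpolation=cv2.INTER_CUBIC)[:,:,::-1])[:560]
j=np.ascontiguousarray(cv2.resize(T["color"][170:330,240:335],None,fx=3.5,fy=3.5,interpolation=cv2.INTER_CUBIC)[:,:,::-1])
from fit import hulls
m=(p[0]+81.4,p[1]+20.2,p[2]+48,.253)
for f,im,o in((S,i,(240,130)),(T,j,(240,170))):
    for h in hulls(f,m): cv2.polylines(im,[np.int32((h-np.array(o)+.5)*3.5)],True,(0,255,0),1)
cv2.imwrite("pics/s1.png",np.hstack([i,j]))
E
```

```text
[484.11240939  19.31771502 116.95936996] [-3.14063316e+00  2.32555478e-03  2.54913849e-01] [-0.61717045 -0.16363144 -4.29738537] 118.34080338478088 22.676361012202765 10.3
junction (array([ 546.57062505, -240.3043372 ,   40.06368391]), np.float64(5.873780045527778)) end (array([ 448.5151586 , -256.1591402 ,   45.30169535]), np.float64(1.1439707229032718))
pin (array([567.35754439,  37.75029714,  90.23070511]), np.float64(1.5914195076066677))
```

View pics/s1.png

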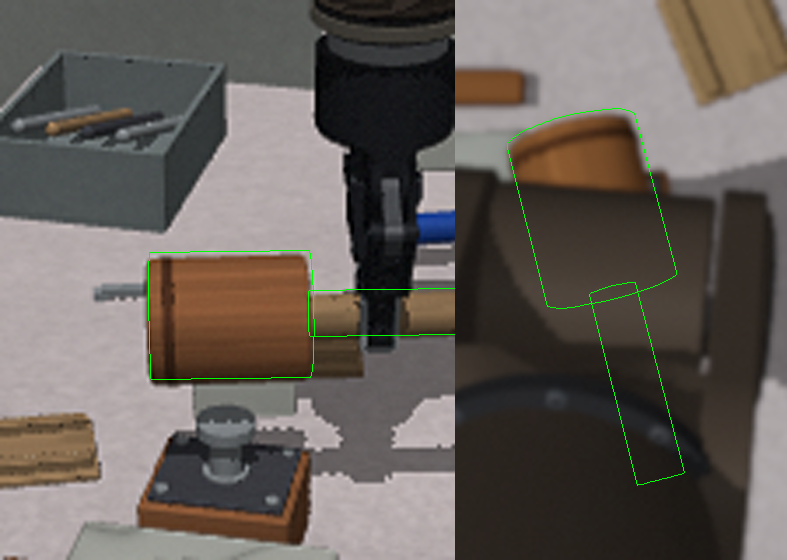

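The mallet matches the predicted outline in both views to within 1-2 mm, so the offset is constant. The head centre is over the pin. First blow is fast, with the travel stopping just short of home.

{"name": "drive_tool", "arguments": {
  "rows": [0,0,-0.1,0,0,0,0,0,0.005,0.003,0,0,0,0,0.14,0,0,0,0.15,0,0,0,-0.1,0,0,0,-0.12,0,0,0,0,0,0,0,0,0]
}}

```text
time_s: 11.15
tcp_pos: [486.9, 17.5, 125.5]
orientation: [3.141, -0.001, 0.252]
force: [0.5, 0.5, -3.3]
gripper_width: 22.9
finger_force: 118.6
```

```bash
cat > pinm.py <<'E'
from h import *
S=imaging.grab_frame("side")
s=monitor.sense();print(s["tcp_pos"],s["orientation"],s["force"],s["gripper_width"],s["time_s"])
for z in(100,97,80,70): print(z,proj(S,[566.7,38.5,z]),end=" ")
print()
for l in("pin","pin_top","block_open","mallet"): print(l,[(np.round(b["bbox"],1).tolist(),round(b["confidence"],2)) for b in imaging.boxes_of(S,l)][:3])
g=cv2.cvtColor(S["color"],cv2.COLOR_RGB2GRAY);print("col",[int(v) for v in g[238:280,303:306].mean(1)])
cv2.imwrite("pics/p%d.png"%(100*s["time_s"]),S["color"][:,:,::-1])
E
python3 pinm.py; python3 -c "
import cv2;g=cv2.cvtColor(cv2.imread('pics/side1.png'),cv2.COLOR_BGR2GRAY);print('col0',[int(v) for v in g[238:280,303:306].mean(1)])"
```

```text
[486.25746482  17.62433055 124.98092943] [-3.14148433e+00  4.36147525e-05  2.52436844e-01] [-0.1029997   0.09255977 -4.12799996] 22.467069721437134 11.2
100 [304.89889504 247.22299292] 97 [304.90156916 248.47998775] 80 [304.91658128 255.53656247] 70 [304.92530132 259.63549637] 
pin [([296.8, 252.7, 313.5, 269.0], 0.52)]
pin_top [([296.9, 256.6, 314.7, 266.0], 0.53)]
block_open [([278.4, 255.2, 331.9, 288.3], 0.9)]
mallet [([279.8, 200.6, 380.8, 234.2], 0.6), ([356.5, 179.0, 423.3, 204.1], 0.59), ([298.0, 251.6, 312.4, 265.6], 0.51)]
col [121, 124, 124, 123, 124, 122, 122, 121, 120, 120, 121, 141, 147, 92, 91, 93, 130, 127, 126, 126, 126, 127, 127, 128, 127, 94, 92, 88, 68, 71, 75, 57, 56, 59, 57, 60, 59, 53, 97, 99, 71, 67]
col0 [115, 118, 119, 118, 117, 117, 117, 111, 122, 120, 120, 120, 120, 121, 121, 122, 118, 87, 86, 85, 53, 54, 58, 93, 92, 90, 89, 91, 109, 108, 68, 53, 53, 55, 54, 55, 57, 51, 93, 95, 66, 64]
```

The first blow drove the pin about 20 mm, with the top face centre moving from row 250 to 258. About 4-6 mm remain.

{"name": "drive_tool", "arguments": {
  "rows": [0,0,-0.1,0,0,0,0,0,0,0,0.06,0,0,0,0.14,0,0,0,0.144,0,0,0,-0.1,0,0,0,-0.14,0,0,0,0,0,0,0,0,0]
}}

```text
time_s: 12.15
tcp_pos: [487.1, 17.9, 125.0]
orientation: [3.141, -0.002, 0.253]
force: [-0.4, -1.2, -3.8]
gripper_width: 22.3
finger_force: 118.6
```

```bash
python3 pinm.py
```

```text
[486.37514081  17.97760669 124.28859642] [ 3.14138594e+00 -8.18212758e-04  2.53093734e-01] [-0.48522276  0.25644961 -3.84216169] 22.3598489941817 12.2
100 [304.89889504 247.22299292] 97 [304.90156916 248.47998775] 80 [304.91658128 255.53656247] 70 [304.92530132 259.63549637] 
pin [([298.4, 256.7, 314.0, 269.0], 0.69)]
pin_top [([297.7, 257.2, 313.4, 267.7], 0.65)]
block_open [([278.0, 252.2, 331.2, 287.5], 0.94)]
mallet [([281.3, 200.7, 381.5, 235.2], 0.83), ([357.2, 175.7, 425.9, 207.3], 0.81)]
col [121, 124, 125, 124, 123, 123, 122, 121, 120, 120, 120, 142, 176, 91, 93, 93, 95, 97, 129, 126, 126, 126, 126, 126, 128, 129, 126, 93, 92, 91, 42, 59, 56, 58, 58, 58, 59, 54, 96, 99, 71, 68]
```

Now at row 260, close to home (259.6 is predicted for z=70). A slightly deeper blow should seat it and confirm it stops moving.

{"name": "drive_tool", "arguments": {
  "rows": [0,0,-0.1,0,0,0,0,0,0,0,0.07,0,0,0,0.14,0,0,0,0.146,0,0,0,-0.1,0,0,0,-0.14,0,0,0,0,0,0,0,0,0]
}}

```text
time_s: 13.15
tcp_pos: [487.1, 17.9, 120.9]
orientation: [3.141, -0.002, 0.253]
force: [-0.4, 0.2, -3.0]
gripper_width: 22.8
finger_force: 120.3
```

```bash
python3 pinm.py; python3 - <<'E'
from h import *
# subpixel check: compare pin patch between successive images
import glob
fs=sorted(glob.glob("pics/p1*.png"),key=lambda n:int(n[6:-4]));print(fs)
I=[cv2.cvtColor(cv2.imread(f),cv2.COLOR_BGR2GRAY).astype(np.float32)[252:272,297:313] for f in fs]
for a,b in zip(I,I[1:]): print(np.abs(a-b).mean(), cv2.phaseCorrelate(a,b,cv2.createHanningWindow((16,20),cv2.CV_32F)))
E
```

```text
[486.36703742  17.98233381 120.27211671] [ 3.14139010e+00 -7.82437318e-04  2.53097964e-01] [-0.39011831 -0.73809294 -3.3006328 ] 22.56633095477643 13.2
100 [304.89889504 247.22299292] 97 [304.90156916 248.47998775] 80 [304.91658128 255.53656247] 70 [304.92530132 259.63549637] 
pin [([299.5, 255.5, 313.5, 268.6], 0.64)]
pin_top [([294.6, 258.1, 313.8, 269.6], 0.66)]
block_open [([278.6, 254.8, 332.3, 285.3], 0.67)]
mallet [([281.0, 199.5, 381.2, 234.8], 0.93), ([359.3, 177.1, 427.4, 205.3], 0.92)]
col [121, 124, 123, 124, 123, 123, 121, 122, 121, 120, 122, 140, 119, 94, 93, 94, 95, 97, 129, 126, 126, 127, 126, 127, 129, 129, 128, 93, 93, 91, 41, 59, 56, 59, 57, 59, 59, 53, 96, 100, 71, 68]
['pics/p1120.png', 'pics/p1220.png', 'pics/p1320.png']
13.5125 ((0.23365062561468974, 0.7920678003937791), 0.5112573217600584)
55.674957 ((-0.10029750598489073, -0.46064417886664444), 0.4285639259964228)
```

The pin's edges are identical after a blow about 4 mm deeper, so it looks bottomed. One more slightly deeper blow to be certain, comparing the pin patch directly before and after.

{"name": "drive_tool", "arguments": {
  "rows": [0,0,-0.1,0,0,0,0,0,0,0,0.07,0,0,0,0.14,0,0,0,0.138,0,0,0,-0.1,0,0,0,-0.14,0,0,0,-0.01,0,0,0,0,0]
}}

```text
time_s: 14.15
tcp_pos: [487.2, 17.9, 121.7]
orientation: [3.141, -0.003, 0.253]
force: [0.3, 0.4, -3.6]
gripper_width: 22.9
finger_force: 120.4
```

```bash
python3 pinm.py; python3 - <<'E'
from h import *
import glob
fs=sorted(glob.glob("pics/p1*.png"),key=lambda n:int(n[6:-4]));print(fs)
I=[cv2.cvtColor(cv2.imread(f),cv2.COLOR_BGR2GRAY).astype(np.float32)[254:272,297:313] for f in fs]
for a,b in zip(I,I[1:]): print(np.abs(a-b).mean())
from fit import hulls,S,T
s=monitor.sense()
i=cv2.resize(S["color"][175:410,235:385],None,fx=2.5,fy=2.5,interpolation=cv2.INTER_CUBIC)[:,:,::-1]
p=s["tcp_pos"];i=np.ascontiguousarray(i)
for h in hulls(S,(p[0]+81.4,p[1]+20.2,p[2]+47,.253)): cv2.polylines(i,[np.int32((h-np.array((235,175))+.5)*2.5)],True,(0,255,0),1)
cv2.imwrite("pics/s2.png",i)
E
```

```text
[486.50803218  17.97305487 120.90017881] [ 3.14128463e+00 -1.16147227e-03  2.53079966e-01] [ 0.4843267  -0.06170944 -3.21164352] 22.89059115266623 14.2
100 [304.89889504 247.22299292] 97 [304.90156916 248.47998775] 80 [304.91658128 255.53656247] 70 [304.92530132 259.63549637] 
pin [([298.0, 257.3, 314.1, 267.9], 0.6)]
pin_top [([294.9, 258.7, 314.7, 268.4], 0.49)]
block_open [([276.1, 253.5, 333.7, 288.1], 0.85), ([238.0, 279.3, 337.8, 369.2], 0.27)]
mallet [([356.3, 176.6, 425.8, 204.8], 0.97), ([279.6, 200.4, 379.7, 236.1], 0.71)]
col [121, 123, 125, 123, 123, 123, 122, 121, 121, 120, 122, 137, 92, 94, 94, 94, 94, 98, 129, 126, 126, 126, 126, 127, 127, 129, 127, 94, 92, 90, 41, 57, 56, 59, 57, 59, 60, 54, 96, 100, 71, 68]
['pics/p1120.png', 'pics/p1220.png', 'pics/p1320.png', 'pics/p1420.png']
14.857639
0.9166667
1.0729166
junction (array([ 546.57062505, -240.3043372 ,   40.06368391]), np.float64(5.873780045527778)) end (array([ 448.5151586 , -256.1591402 ,   45.30169535]), np.float64(1.1439707229032718))
pin (array([567.35754439,  37.75029714,  90.23070511]), np.float64(1.5914195076066677))
```

View pics/s2.png

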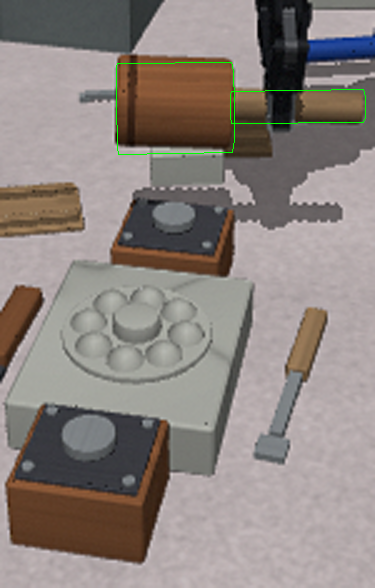

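Both pin heads now stand the same low height above their plates, and the last two blows did not move the pin at all, so it is home. The mallet has pitched slightly in the grip (head end up). I'll fit the tilt to plan the put-back.

```bash
python3 - <<'E'
from fit import *
from scipy.optimize import minimize
s=monitor.sense();p=s["tcp_pos"]
h=cv2.cvtColor(S["color"],cv2.COLOR_RGB2HSV)
x0,y0,x1,y1=270,185,335,240;K=4
up=lambda m:cv2.resize(m[y0:y1,x0:x1].astype(np.uint8)*255,None,fx=K,fy=K,interpolation=cv2.INTER_LINEAR)>127
hd=((h[...,1]>130)&(h[...,0]<20))
n,l,st,_=cv2.connectedComponentsWithStats(hd.astype(np.uint8));k=l[214,297];hd=up(l==k)
def hull(q):
    dx,z,pit=q
    P=pts(0,0,0,0,-45,45,36);c,sn=np.cos(pit),np.sin(pit)
    P=np.c_[c*P[:,0]-sn*P[:,2],P[:,1],sn*P[:,0]+c*P[:,2]]
    w=.253;P=P@np.array([[np.cos(w),-np.sin(w),0],[np.sin(w),np.cos(w),0],[0,0,1]]).T+p+[ (81.4+dx),20.2+dx*.25,z]
    return cv2.convexHull(np.array([proj(S,a) for a in P],np.float32))
def cost(q):
    im=np.zeros(hd.shape,np.uint8);cv2.fillPoly(im,[np.int32((hull(q)-[x0,y0]+.5)*K*16)],1,shift=4);return ((im>0)^hd).sum()
for z in(46,52):
    q0=np.array([0,z,.05]);r=minimize(cost,q0,method="Nelder-Mead",options=dict(initial_simplex=[q0,q0+[6,0,0],q0+[0,6,0],q0+[0,0,.1]]));print(r.x,r.fun,hd.sum())
E
```

```text
junction (array([ 546.57062505, -240.3043372 ,   40.06368391]), np.float64(5.873780045527778)) end (array([ 448.5151586 , -256.1591402 ,   45.30169535]), np.float64(1.1439707229032718))
pin (array([567.35754439,  37.75029714,  90.23070511]), np.float64(1.5914195076066677))
[1.66730881e+00 5.25127158e+01 4.46213401e-02] 1881.0 25724
[1.62839285e+00 5.34462927e+01 4.33088668e-02] 1889.0 25724
```

```bash
python3 - <<'E'
from plan import *
print(plan(line((511.2,-241.3,121),.253,9)+[((511.2,-241.3,121),.253)]))
E
```

```text
-0.018, 0.114, -0, 0, -0.018, 0.115, -0, 0, -0.018, 0.114, -0, 0, -0.019, 0.114, -0, 0, -0.018, 0.115, -0, 0, -0.018, 0.114, -0, 0, -0.018, 0.114, -0, 0, -0.018, 0.115, -0.001, 0, -0.018, 0.114, 0, 0, -0, -0, 0, 0
(array([ 511.31270955, -241.28472193,  121.0949089 ]), np.float64(0.25308666022686044))
```

{"name": "drive_tool", "arguments": {
  "rows": [-0.01,0.064,0,0,-0.018,0.115,0,0,-0.02,0.13,0,0,-0.022,0.139,0,0,-0.022,0.139,0,0,-0.021,0.134,0,0,-0.02,0.13,0,0,-0.018,0.115,0,0,-0.01,0.063,0,0,0,0,0,0]
}}

```text
time_s: 15.43
tcp_pos: [512.1, -244.0, 120.8]
orientation: [3.141, -0.0, 0.25]
force: [0.2, 1.2, -3.1]
gripper_width: 22.6
finger_force: 120.2
```

{"name": "drive_tool", "arguments": {
  "rows": [0,0,0,0,0,0,0,0,0,0,0,0]
}}

```text
time_s: 15.68
tcp_pos: [511.9, -239.9, 121.1]
orientation: [-3.141, 0.0, 0.254]
force: [0.5, 0.1, -3.7]
gripper_width: 22.8
finger_force: 120.2
```

{"name": "drive_tool", "arguments": {
  "rows": [-0.004,0.005,0.1,0,0,0,0.12,0,0,0,0.1,0,0,0,0.08,0,0,0,0.048,0,0,0,0.026,0,0,0,0.012,0,0,0,0.008,0,0,0,0,0,0,0,0,0]
}}

```text
time_s: 16.52
tcp_pos: [511.8, -242.8, -1.5]
orientation: [3.141, -0.001, 0.253]
force: [-0.6, 0.1, -2.8]
gripper_width: 22.5
finger_force: 120.3
```

{"name": "drive_tool", "arguments": {
  "rows": [0,0,0,0,0,0,0.006,0,0,0,0.006,0,0,0,0,0,0,0,0,0]
}}

```text
time_s: 16.93
tcp_pos: [511.3, -242.6, -5.3]
orientation: [-3.141, -0.0, 0.253]
force: [-0.0, -0.6, -3.3]
gripper_width: 22.8
finger_force: 120.3
```

{"name": "drive_tool", "arguments": {
  "rows": [0.001,-0.005,0,0,0,0,0.004,0,0,0,0.004,0,0,0,0.004,0,0,0,0,0,0,0,0,0]
}}

```text
time_s: 17.43
tcp_pos: [510.6, -241.5, -7.5]
orientation: [-3.141, 0.001, 0.253]
force: [-8.9, 0.3, 12.0]
gripper_width: 22.5
finger_force: 122.3
```

The mallet is in contact with its cradle. I'll ease the grip so it settles, then open and withdraw.

{"name": "drive_tool", "arguments": {
  "rows": [0,0,-0.004,0,0,0,0,0,0,0,0,0],
  "jaw": 0,
  "grip_force": 20
}}

```text
time_s: 17.68
tcp_pos: [510.9, -241.4, -6.9]
orientation: [-3.141, 0.0, 0.253]
force: [-5.4, -1.0, 6.9]
gripper_width: 22.8
finger_force: 121.4
```

{"name": "drive_tool", "arguments": {
  "rows": [0,0,0,0,0,0,0,0,0,0,0,0,0,0,0,0,0,0,0,0,0,0,0,0,0,0,0,0,0,0,0,0,0,0,0,0],
  "jaw": 1
}}

```text
time_s: 18.43
tcp_pos: [511.3, -241.4, -7.3]
orientation: [-3.142, -0.0, 0.253]
force: [-0.3, -0.5, -0.0]
gripper_width: 85.5
finger_force: 0.0
```

{"name": "drive_tool", "arguments": {
  "rows": [0,0,-0.02,0,0,0,-0.06,0,0,0,-0.12,0,0,0,-0.14,0,0,0,-0.14,0,0,0,-0.14,0,0,0,-0.1,0,0,0,0,0]
}}

```text
time_s: 19.1
tcp_pos: [512.9, -242.3, 178.3]
orientation: [3.136, -0.006, 0.253]
force: [-0.7, -0.1, 0.8]
gripper_width: 85.2
finger_force: 0.0
```

{"name": "drive_tool", "arguments": {
  "rows": [0.02,-0.14,0,0,0.02,-0.14,0,0,0.02,-0.14,0,0,0.02,-0.14,0,0,0.02,-0.14,0,0,0.02,-0.14,0,0,0.02,-0.14,0,0,0.02,-0.14,0,0,0.02,-0.14,0,0,0,0,0,0]
}}

```text
time_s: 19.93
tcp_pos: [474.6, 79.3, 172.6]
orientation: [-3.141, 0.0, 0.257]
force: [0.3, -0.5, 0.3]
gripper_width: 85.3
finger_force: 0.0
```

```bash
python3 - <<'E'
from fit import *
from scipy.optimize import minimize
print(monitor.sense()["tcp_pos"])
K=4;A={"t":cv2.imread("pics/top1.png")[:,:,::-1],"s":cv2.imread("pics/side1.png")[:,:,::-1]}
R={"t":(T,(370,190,440,300)),"s":(S,(270,180,390,245))}
def prep(c,roi):
    x0,y0,x1,y1=roi;h=cv2.cvtColor(np.ascontiguousarray(c),cv2.COLOR_RGB2HSV)[y0:y1,x0:x1]
    up=lambda m:cv2.resize(m.astype(np.uint8)*255,None,fx=K,fy=K)>127
    return up((h[...,1]>60)&(h[...,0]<25)),up((h[...,1]>135)&(h[...,0]<20))
for nm,src in(("old",A),("new",{"t":T["color"],"s":S["color"]})):
    M={k:prep(src[k],R[k][1]) for k in R}
    def cost(p):
        c=0
        for k,(f,(x0,y0,x1,y1)) in R.items():
            sat,hd=M[k];m=[]
            for h in hulls(f,p):
                im=np.zeros(sat.shape,np.uint8);cv2.fillPoly(im,[np.int32((h-[x0,y0]+.5)*K*16)],1,shift=4);m.append(im>0)
            c+=((m[0]|m[1])&~sat).sum()+(hd^m[0]).sum()
        return c
    p0=np.array([590,-223.,46,.23]);r=minimize(cost,p0,method="Nelder-Mead",options=dict(initial_simplex=[p0]+[p0+np.eye(4)[i]*[10,8,6,.08][i] for i in range(4)],maxiter=400));print(nm,np.round(r.x,3),r.fun)
# anything else moved? diff vs start
for k,f in(("t",T),("s",S)):
    d=cv2.absdiff(np.ascontiguousarray(A[k]),f["color"]).max(2);n,l,st,c=cv2.connectedComponentsWithStats((d>35).astype(np.uint8));print(k,[s.tolist() for s in st[1:] if s[4]>15])
    print(k,[(b["bbox"],b["confidence"]) for b in imaging.boxes_of(f,"mallet")][:2])
E
```

```text
junction (array([ 546.57062505, -240.3043372 ,   40.06368391]), np.float64(5.873780045527778)) end (array([ 448.5151586 , -256.1591402 ,   45.30169535]), np.float64(1.1439707229032718))
pin (array([567.35754439,  37.75029714,  90.23070511]), np.float64(1.5914195076066677))
[475.55500266  75.83875934 172.56423384]
old [ 5.93612e+02 -2.20880e+02  4.39620e+01  2.48000e-01] 8471.0
new [ 5.94907e+02 -2.19992e+02  4.42060e+01  2.58000e-01] 10386.0
t [[264, 219, 15, 20, 51], [69, 221, 226, 259, 35135], [273, 227, 11, 20, 159], [291, 230, 8, 14, 62], [315, 233, 4, 9, 31], [285, 237, 7, 9, 29], [406, 249, 6, 13, 26], [274, 397, 53, 43, 1304], [394, 439, 26, 26, 322]]
t [([463.1, 255.1, 523.1, 346.0], 0.87), ([381.8, 201.4, 428.7, 294.5], 0.72)]
s [[396, 0, 7, 6, 21], [413, 0, 79, 71, 1069], [572, 0, 68, 181, 9375], [320, 59, 176, 225, 11289], [499, 178, 74, 79, 1627], [621, 181, 6, 5, 19], [412, 192, 10, 6, 32], [613, 206, 15, 45, 149], [296, 249, 18, 18, 223], [611, 252, 6, 12, 21], [570, 270, 50, 21, 187], [435, 285, 205, 195, 15677], [604, 301, 5, 14, 40], [546, 322, 12, 9, 57], [628, 328, 7, 7, 27], [575, 330, 19, 6, 30]]
s [([299.2, 202.9, 376.1, 228.2], 0.64), ([351.4, 176.9, 424.4, 206.1], 0.55)]
```

The mallet is back in its cradle within about 1.5 mm of its start and level, the pin is down, and the picture differences show no bystander moved.

```bash
python3 -c "
from workcell import hand_in
print(hand_in())"
```

```text
the job is handed in; nothing more can be done
None
```

I drove the standing pin fully home with four brisk mallet blows (the last two did not move it), laid the mallet back in its larger cradle within about 1.5 mm of its start, saw no other bench item moved in the before/after pictures, and handed in at about 20 s on the robot clock; my first grasp missed and closed lightly on the handle (about 3 N).

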